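Test the stop button of the decorating wheel

ROBOT

A 6-joint arm with a two-finger parallel gripper is mounted at the origin on the work surface. World frame = base frame: x ahead of the robot, y to its left, z up, the work surface at z = 0. Lengths are in mm, angles in rad, forces in N, time in s.
With the tool pointing down it reaches from about 300 to 875 mm from the base axis. Payload 6.4 kg.
Tool frame: the origin (TCP) lies between the finger pads; the fingertips stand robot.finger_overhang ahead of it and the grasp point (between the pads) lies 6 mm ahead of it (robot.finger_overhang is the distance from the TCP to the fingertips, in mm); z points along the fingers, y is the line along which they close (so a half turn about z gives the same grasp; the last joint's range is limited). The gripper opens to 88 mm and grips with 3 to 60 N. Pads are 18 mm wide; open, the fingers measure 123 mm over their backs; the gripper's body (75 mm by 187 mm) begins 45 mm behind the grasp point.
Start: joints at [1.03, 0.181, 1.607, -0, 1.354, -0.206], TCP at [188.923, 543.093, 263.714] pointing down, gripper open.
Joint ranges: [-2.99, 2.99], [-0.89, 2.07], [0.3, 2.58], [-1.14, 4.28], [0, 2.63], [-3.12, 3.12]. Speed limits (rad/s): [2.57, 2.57, 3.01, 3.14, 3.14, 3.14].

INTERFACE

Orientations are given as a unit quaternion [x, y, z, w].
In Python, from bench import telemetry, eyes, robot, models gives the robot as it stands.
- The arm moves only by the shell command python3 -m handwheel 'ROWS'. ROWS is text: rows parted by semicolons, each of 5 numbers parted by spaces: the opening, from 0 (shut) to 1 (fully open), then the shift along the tool's x, y, z in mm, then the turn about the tool's z in degrees. In form: hand dx dy dz twist; .... A call has 1 to 10 rows; each row shifts and turns the commanded pose from where the row before left it, along the tool's axes as they then stand; what a row does not reach is not made up. A row lasts 1/8 s, in which the tool goes at most 62.5 mm and 10.7 degrees, less where a joint would pass 70% of its speed; a pose out of reach is approached as far as the arm can. A call is refused whole if a number of a shift passes 62.5 or a number of a turn 10.7, either way. A call with a gripper value outside its range is refused whole. The fingers move at their own pace and stop on an object; the grip force is fixed at half the most. Time passes only in rows, so rows that do not move let the fingers close. It gives the time, the measured TCP pose, the force, the opening and the grip force at its end, in the units of the state.
- telemetry.get_state(): the state, without advancing time (a new reading comes with each control period).
- eyes.snapshot(name): name is "scene" or "top" or "wrist"; returns a dict with "pixels" (420x560x3 uint8, red, green, blue), "fovy" (degrees; the focal length in pixels is half the picture's height over the tangent of half this angle, whatever the lens; pixels are square), "cx", "cy" (the principal point, pixels), "cam_to_world" (4x4, takes a point from camera to world coordinates); the wrist camera has in their place "hand_eye" (4x4, takes a point from camera to tool coordinates, whose origin is the TCP and whose axes are the flange's). Camera axes: x right, y down, z forward; pixel columns grow to the right and rows downward; lengths in mm; the calibration is good to about 2 mm. A picture is of the moment at which its call begins: read the wrist's pose just before it. There is no depth.
- robot.finish_job(): hands the job in; it is judged then, once.
Trained networks look in the newest picture that a camera, given by its name, has taken for a name from the list of things; names that differ only in an ending like _2 or _b are one class to them, and where a whole thing is asked for, a point or a joint stands for the part that bears it (a point fixed in the world has none). Each returns a list of dicts, best first, with "p" (0 to 1); they miss things now and then, are a little off and sometimes report something else, mostly with a low value. They report only what shows in the picture. A call takes as long as a camera call.
- models.silhouettes(camera, query): "pixels" (420x560 bool, what is visible of it) and "box" ([left, top, width, height] in pixels, round what is visible of it).
- models.place_of(camera, query): "pixel" ([column, row] in pixels: a listed point, or the origin of a listed thing).
The state is a dict: "time_s": time; "joint_positions": joint angles; "joint_vel": joint speeds; "joint_torque": joint torques, N m; "tcp_pos": TCP position; "eef_rot": TCP orientation; "ft_force": force on the tool from outside, world axes, zero at the start; "torque": the same for the moment, N m; "width": finger opening in mm; "finger_force": force on a finger pad.
Only numpy, scipy, OpenCV 4.12 (cv2) and the standard library are available. Lean on these libraries where they do the work, as an engineer would, in place of code of your own. Each camera call takes 0.05 s, during which the arm holds its last target. There are 200 camera calls.

TASK

Test the emergency stop of the pottery decorating wheel: press the red mushroom button in until it latches down and stays in, then twist it clockwise by pushing one of its wings sideways with the fingertips until it is released and springs back up. Let it turn back by itself and move clear. It takes no gripping, so lift and move nothing: do not press the green start button, do not turn the speed knob, and leave the vase, bottles, cup, dish and brush where they are.

Things in the scene. Friction and masses are not known exactly. Their poses are not given: they have to be found in the camera images.
- console: Grey control box of the wheel, 160 (its x) x 240 (its y) x 50 mm, fixed on a black skirt that sets its top 50 to 80 mm above the table. Origin: on its centre line, 50 mm below its top; z up. The red stop stands on its top at about +y 55 mm; the green start button at x -35, y -75 and the speed knob at x +40, y -75 mm; a small bottle stands on it near x +55, y -20 mm.
- stop_top (a point): Centre of the crown of the red mushroom stop button, 55 mm above the console's top when out, 46 mm latched; its x runs along the two wings, z up; it turns and sinks with the button. The red head is 48 mm across and 21 mm high, with two straight wings reaching 50 mm from the axis. White arrows on the console show the clockwise way of twisting.
- wing_near (a point): Point on the centre line of the wing on the robot's side (head's -x), mid-thickness, 38 mm from the button's axis, 12.5 mm below the crown; moves with the button. Wings are 13 mm wide and 13 mm thick. Below them is a fixed yellow disc, 66 mm across and 10 mm high: the gap is 26 mm when out, 17 mm when latched.
- wing_far (a point): The same point on the opposite wing, away from the robot (head's +x).
- stop_push (a joint): How far the stop button is pushed in, m: 0 out, 0.012 the stop. A spring pushes it out, 4 N at the top, 6 N at the bottom; a catch adds 1 to 4 N on the way. It latches when pushed beyond about 0.011, nearly to the stop, and rests at about 0.009 when let go; pushed less, it springs out again. About 8 N takes it to the stop; pressing with 20 N does no harm.
- stop_twist (a joint): Twist of the stop button, rad, growing clockwise seen from above: 0 at rest, 1.2 the stop; it turns only clockwise. A spring turns it back to 0 when let go; pushing at a wing's end takes about 2 N. When latched, the catch lets go at about 0.5 to 0.6 rad of twist and the button springs out.
- start (a joint): Green start button, 26 mm across, top 18 mm above the console in a 42 mm aluminium ring: 0 out, 0.005 pressed. Not to be pressed.
- speed_mark (a point): White mark on the black bar of the speed knob (30 mm across, 44 mm high on the console), 14 mm from its axis. Points anywhere at the start; not to be turned.
- wheel: Decorating wheel, fixed: blue round foot and aluminium disc 210 mm across, top 65 mm above the table. Origin: centre of its underside. Stands beside the console, left or right.
- vase: Off-white unglazed vase, 90 mm across at the belly, 125 mm tall, loose on the wheel. Origin: centre of its underside.
- dropper_a: Dark dye bottle with pink tip, 28 mm across, 72 mm tall, loose on the console behind the stop. Origin: centre of its underside.
- dropper_b: The same kind of bottle, loose on the table towards the far edge.
- mug: Blue cup, 80 mm across, 95 mm tall, loose on the table at the left.
- dish: White dish, 120 mm across, 20 mm tall, loose on the table at the right.
- brush: Paint brush lying loose on the table at the right. Origin: underside of its middle.

How it is judged:
By the outcome, as a careful person would: the job done as asked, in the order asked, and still so for the second after the job is handed in, with the robot touching nothing.
It also fails if it takes over 54 s, if anything falls off the work surface, if the arm or the gripper's body presses on something with over 40 N, if the wrist force passes 120 N, or if a joint passes its speed limit or range.

## Working session

There is one attempt and no reset: what is moved stays moved. The work goes in short steps, Python scripts to look and compute and a shell command to move; the robot and the scene stay as the last step left them, time stands still between calls to the robot, and variables do not carry over. Pictures are saved under pics/ and viewed, at most 10 in all, crops included, and the job is handed in when it is done.

```bash
mkdir -p pics; cat > h.py <<'E'
import numpy as np,cv2
from bench import telemetry,eyes,robot,models
from scipy.spatial.transform import Rotation as R
def cam(n):
    s=telemetry.get_state(); d=eyes.snapshot(n)
    if n=='wrist':
        T=np.eye(4);T[:3,:3]=R.from_quat(s['eef_rot']).as_matrix();T[:3,3]=s['tcp_pos'];M=T@np.array(d['hand_eye'])
    else: M=np.array(d['cam_to_world'])
    f=210/np.tan(np.radians(d['fovy'])/2)
    return d,M,f
def ray(c,px):
    d,M,f=c
    v=M[:3,:3]@np.array([(px[0]-d['cx'])/f,(px[1]-d['cy'])/f,1]);return M[:3,3],v/np.linalg.norm(v)
def tri(rs):
    A=0;b=0
    for o,v in rs:
        P=np.eye(3)-np.outer(v,v);A=A+P;b=b+P@o
    x=np.linalg.solve(A,b);return x,[np.linalg.norm((np.eye(3)-np.outer(v,v))@(x-o)) for o,v in rs]
def save(c,n): cv2.imwrite(f'pics/{n}.png',c[0]['pixels'][:,:,::-1])
E
python3 - <<'E'
from h import *
np.set_printoptions(precision=1,suppress=True)
cs={n:cam(n) for n in('scene','top','wrist')}
save(cs['scene'],'s0');
cv2.imwrite('pics/tw.png',np.hstack([cv2.resize(cs[n][0]['pixels'],(400,300),interpolation=cv2.INTER_AREA) for n in('top','wrist')])[:,:,::-1])
for q in('stop_top','wing_near','wing_far','console','start','speed_mark','dropper_a','wheel','vase'):
    rs=[]
    for n in cs:
        r=models.place_of(n,q) if q!='start' else []
        print(q,n,[(np.round(a['pixel']),round(a['p'],2)) for a in r[:2]])
        if r and r[0]['p']>.4 and n!='wrist': rs.append(ray(cs[n],r[0]['pixel']))
    if len(rs)>1: print('  ->',*tri(rs))
s=telemetry.get_state();print(s['time_s'],s['tcp_pos'],s['eef_rot'],robot.finger_overhang,R.from_quat(s['eef_rot']).as_matrix(),s['ft_force'])
E
```

```text
stop_top scene [(array([383., 242.]), 0.81)]
stop_top top [(array([192., 230.]), 0.56)]
stop_top wrist []
  -> [545.2 289.7 116.4] [np.float64(1.3882183687348575), np.float64(1.3882183687348708)]
wing_near scene [(array([376., 239.]), 0.58), (array([235., 259.]), 0.58)]
wing_near top [(array([201., 239.]), 0.69), (array([213., 228.]), 0.34)]
wing_near wrist []
  -> [520.2 259.1  94.7] [np.float64(3.6988972082685296), np.float64(3.6988972082685154)]
wing_far scene [(array([386., 259.]), 0.51)]
wing_far top [(array([210., 212.]), 0.75), (array([180., 223.]), 0.74)]
wing_far wrist []
  -> [586.4 276.5  81.7] [np.float64(46.27174812314088), np.float64(46.2717481231409)]
console scene [(array([357., 268.]), 0.59), (array([385., 242.]), 0.41)]
console top [(array([211., 229.]), 0.76), (array([223., 209.]), 0.46)]
console wrist []
  -> [565.5 243.    1.7] [np.float64(5.83412370613348), np.float64(5.834123706133364)]
start scene []
start top []
start wrist []
speed_mark scene [(array([335., 246.]), 0.49)]
speed_mark top [(array([222., 208.]), 0.55)]
speed_mark wrist []
  -> [622.4 195.3  94.8] [np.float64(0.189066345934899), np.float64(0.18906634593518246)]
dropper_a scene [(array([239., 259.]), 0.7), (array([426., 312.]), 0.56)]
dropper_a top [(array([209., 211.]), 0.64), (array([292., 168.]), 0.5)]
dropper_a wrist []
  -> [726.9 148.  117.6] [np.float64(146.3515754974074), np.float64(146.35157549740742)]
wheel scene [(array([273., 196.]), 0.84)]
wheel top [(array([335., 250.]), 0.6)]
wheel wrist []
  -> [ 482.3 -194.9    0. ] [np.float64(2.9988810106001806), np.float64(2.998881010600132)]
vase scene [(array([271., 186.]), 0.76)]
vase top [(array([338., 244.]), 0.78)]
vase wrist []
  -> [ 497.4 -193.5   53.8] [np.float64(8.21598157057503), np.float64(8.215981570575146)]
1.35 [188.9 543.1 263.7] [ 0.2  1.  -0.  -0. ] 25.0 [[-0.9  0.3 -0. ]
 [ 0.3  0.9 -0. ]
 [ 0.  -0.  -1. ]] [ 0.4  0.9 -0.2]
```

```bash
python3 - <<'E'
import cv2,numpy as np
a=cv2.imread('pics/s0.png');cv2.imwrite('pics/s0c.png',cv2.resize(a[180:340,200:460],(780,480),interpolation=cv2.INTER_CUBIC))
E
```

```text
(no output)
```

View pics/s0c.png

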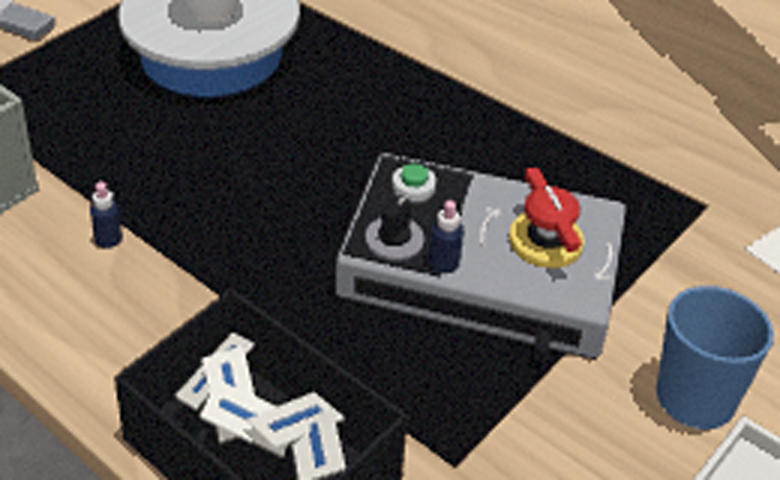

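View pics/tw.png

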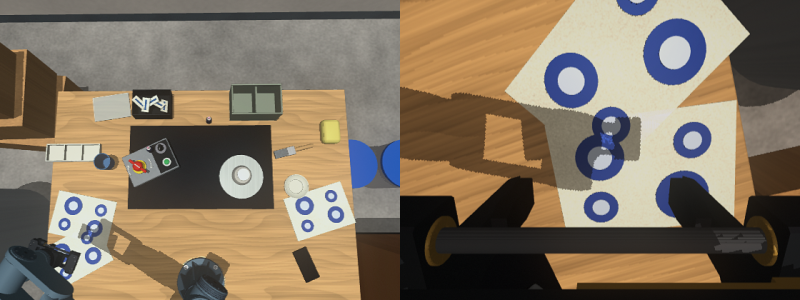

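The scene view shows the console, with the red stop at crop (550,210) and the small bottle at (447,240). The start button is at (413,180), and the area on the robot's side of the stop is free. Next I'll bring the wrist camera over the stop.

```bash
python3 - <<'E'
from h import *
np.set_printoptions(precision=2,suppress=True)
d,M,f=cam('wrist');H=np.array(d['hand_eye']);print(H,f,d['cx'],d['cy'])
s=telemetry.get_state();Rm=R.from_quat(s['eef_rot']).as_matrix();print(Rm)
# TCP s.t. stop appears at pixel (280,200), TCP z 300
z=300
v=Rm@H[:3,:3]@np.array([0,-10/f,1]);o=Rm@H[:3,3]
t=(120-(z+o[2]))/v[2]; tcp=np.array([545,290,120])-t*v-o
print('tcp',tcp,'shift tool',Rm.T@(tcp-s['tcp_pos']))
E
```

```text
[[   0.     -0.96   -0.29   77.05]
 [   1.      0.     -0.     -0.33]
 [   0.     -0.29    0.96 -120.02]
 [   0.      0.      0.      1.  ]] 349.38084805672145 281.4087027591627 203.11103635104183
[[-0.94  0.33 -0.  ]
 [ 0.33  0.94 -0.  ]
 [ 0.   -0.   -1.  ]]
tcp [540.45 292.04 300.  ] shift tool [-414.52 -121.6   -36.31]
```

```bash
python3 -m handwheel '0 -40 -12 -10 0; 0 -52 -15 -10 0; 0 -52 -15 -10 0; 0 -52 -15 -6 0; 0 -52 -15 0 0; 0 -52 -15 0 0; 0 -52 -15 0 0; 0 -40 -12 0 0; 0 -22 -7 0 0; 0 0 0 0 0'
python3 - <<'E'
from h import *
np.set_printoptions(precision=1,suppress=True)
c=cam('wrist');save(c,'w1')
for q,z in(('stop_top',116),('wing_near',104),('wing_far',104),('console',12),('speed_mark',95),('dropper_a',62)):
    for a in models.place_of('wrist',q)[:3]:
        o,v=ray(c,a['pixel']);print(q,np.round(a['pixel']),round(a['p'],2),o+v*(z-o[2])/v[2])
E
```

```text
time_s: 2.65
tcp_pos: [540.7, 292.2, 299.4]
eef_rot: [0.168, 0.986, -0.0, -0.0]
ft_force: [-0.3, 1.1, 0.5]
width: 0.3
finger_force: 0.0
stop_top [282. 185.] 0.84 [539.1 293.2 116. ]
wing_near [249. 170.] 0.64 [518.5 267.9 104. ]
wing_far [324. 191.] 0.84 [559.9 326.6 104. ]
console [253. 191.] 0.91 [558.8 248.7  12. ]
speed_mark [216. 279.] 0.57 [616.  193.8  95. ]
dropper_a [262. 254.] 0.47 [619.1 241.6  62. ]
dropper_a [285. 188.] 0.35 [555.7 290.7  62. ]
```

View pics/w1.png

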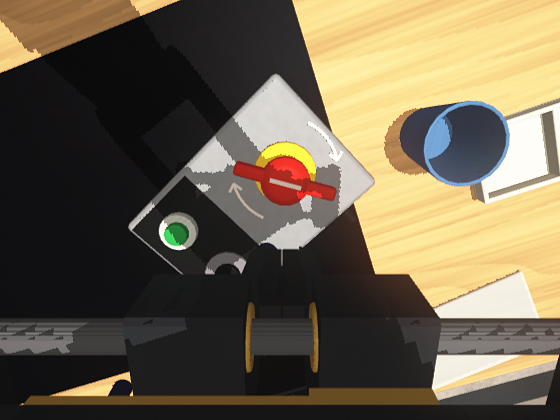

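The wrist view shows the button head at (285,181), with the wings running from (236,167) to (335,192). The near wing is on the left, and the arrows confirm that clockwise moves it up in the picture.

```bash
python3 - <<'E'
from h import *
np.set_printoptions(precision=1,suppress=True)
cs={n:cam(n) for n in('scene','top','wrist')}
for q in('stop_top','wing_near','wing_far'):
    rs=[];
    for n in cs:
        r=models.place_of(n,q)
        if r: rs.append((n,ray(cs[n],r[0]['pixel']),r[0]['pixel']))
    print(q,[(n,np.round(p)) for n,_,p in rs],*tri([b for _,b,_ in rs]))
m=models.silhouettes('wrist','stop_top')[0];print(m['p'],m['box'])
ys,xs=np.nonzero(m['pixels']);P=[]
c=cs['wrist']
for u,w in zip(xs,ys):
    o,v=ray(c,(u,w));P.append((o+v*(105-o[2])/v[2])[:2])
P=np.array(P);e,V=np.linalg.eigh(np.cov(P.T));print(P.mean(0),np.degrees(np.arctan2(*V[::-1,1])),(P@V[:,1]).ptp() if hasattr(P,'ptp') else np.ptp(P@V[:,1]))
s=telemetry.get_state();print(s['tcp_pos'],R.from_quat(s['eef_rot']).as_matrix())
E
```

```text
stop_top [('scene', array([382., 243.])), ('top', array([190., 229.])), ('wrist', array([283., 186.]))] [544.7 293.5 114.7] [np.float64(4.280598297380894), np.float64(4.3081494888355865), np.float64(5.08095011844564)]
wing_near [('scene', array([377., 241.])), ('top', array([203., 237.])), ('wrist', array([250., 173.]))] [523.2 262.1  86.4] [np.float64(1.96548983511537), np.float64(4.469604508032208), np.float64(4.266476074789619)]
wing_far [('scene', array([388., 259.])), ('top', array([186., 227.])), ('wrist', array([321., 192.]))] [561.7 321.2  86.3] [np.float64(1.508010412524469), np.float64(5.930640902799477), np.float64(5.449831666571242)]
0.98 [230.3, 159.7, 105.7, 47.1]
[538.8 295.6] 55.085384494014654 98.05444558482333
[540.2 292.7 299.7] [[-0.9  0.3 -0. ]
 [ 0.3  0.9  0. ]
 [ 0.  -0.  -1. ]]
```

```bash
python3 -m handwheel '0 1 1 40 8; 0 0 1 45 7.6; 0 0 0 35 0; 0 0 0 14 0; 0 0 0 0 0'
python3 - <<'E'
from h import *
np.set_printoptions(precision=1,suppress=True)
c=cam('wrist');save(c,'w2')
s=telemetry.get_state();print(s['tcp_pos'],s['ft_force'],R.from_quat(s['eef_rot']).as_matrix())
for q in('stop_top','wing_near','wing_far'):
    for a in models.place_of('wrist',q)[:2]:
      for z in (100,110,120):
        o,v=ray(c,a['pixel']);print(q,np.round(a['pixel']),round(a['p'],2),z,o+v*(z-o[2])/v[2])
E
```

```text
time_s: 4.28
tcp_pos: [539.8, 294.8, 165.3]
eef_rot: [0.299, 0.954, -0.0, -0.001]
ft_force: [-0.7, -0.9, 0.7]
width: 0.5
finger_force: 0.0
[540.6 295.1 166.6] [0.8 0.1 0.3] [[-0.8  0.6  0. ]
 [ 0.6  0.8  0. ]
 [-0.   0.  -1. ]]
stop_top [285. 246.] 0.83 100 [545.1 292.6 100. ]
stop_top [285. 246.] 0.83 110 [541.4 295.1 110. ]
stop_top [285. 246.] 0.83 120 [537.7 297.5 120. ]
wing_near [223. 236.] 0.92 100 [519.6 267.  100. ]
wing_near [223. 236.] 0.92 110 [517.2 270.9 110. ]
wing_near [223. 236.] 0.92 120 [514.9 274.7 120. ]
wing_far [352. 234.] 0.87 100 [560.8 328.4 100. ]
wing_far [352. 234.] 0.87 110 [556.2 328.9 110. ]
wing_far [352. 234.] 0.87 120 [551.7 329.4 120. ]
```

View pics/w2.png

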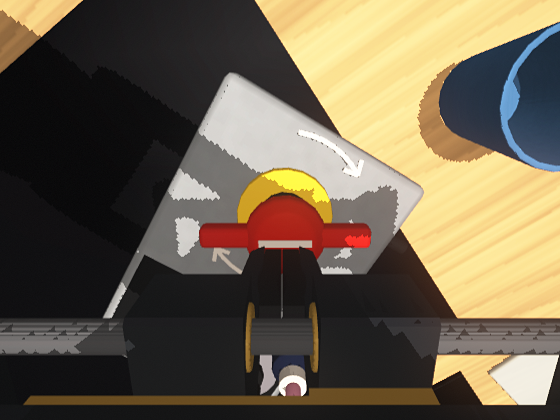

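The wings are now horizontal in the picture, from (200,236) to (370,235), so the tool is aligned with them and the fingers stand over the crown. Now I'll press.

```bash
python3 -m handwheel '0 0 0 15 0; 0 0 0 10 0; 0 0 0 4 0; 0 0 0 0 0'; python3 -m handwheel '0 0 0 3 0; 0 0 0 3 0; 0 0 0 0 0';  python3 -m handwheel '0 0 0 3 0; 0 0 0 0 0'
```

```text
time_s: 4.97
tcp_pos: [539.7, 294.8, 136.0]
eef_rot: [0.299, 0.954, -0.0, -0.0]
ft_force: [0.1, -0.8, 0.4]
width: 0.2
finger_force: 0.0
time_s: 5.35
tcp_pos: [540.4, 295.0, 131.1]
eef_rot: [0.299, 0.954, 0.0, 0.0]
ft_force: [0.1, 0.1, 3.0]
width: 0.8
finger_force: 1.5
time_s: 5.6
tcp_pos: [540.3, 295.0, 127.9]
eef_rot: [0.299, 0.954, 0.0, 0.0]
ft_force: [-0.2, 0.3, 4.0]
width: 0.4
finger_force: 1.8
```

```bash
python3 -m handwheel '0 0 0 3 0; 0 0 0 0 0';  python3 -m handwheel '0 0 0 3 0; 0 0 0 0 0'; python3 -m handwheel '0 0 0 2 0; 0 0 0 0 0'
```

```text
time_s: 5.85
tcp_pos: [540.2, 295.0, 124.7]
eef_rot: [0.299, 0.954, 0.0, 0.0]
ft_force: [0.6, 0.3, 4.3]
width: 0.4
finger_force: 2.1
time_s: 6.1
tcp_pos: [540.2, 295.0, 121.5]
eef_rot: [0.299, 0.954, 0.0, 0.0]
ft_force: [1.0, 0.5, 3.3]
width: 0.6
finger_force: 1.7
time_s: 6.35
tcp_pos: [540.2, 295.0, 119.8]
eef_rot: [0.299, 0.954, 0.0, 0.0]
ft_force: [0.7, 0.3, 4.6]
width: 0.2
finger_force: 2.5
```

```bash
python3 -m handwheel '0 0 0 2 0; 0 0 0 0 0';  python3 -m handwheel '0 0 0 2 0; 0 0 0 0 0'
```

```text
time_s: 6.6
tcp_pos: [540.4, 295.1, 119.0]
eef_rot: [0.299, 0.954, 0.0, 0.0]
ft_force: [-1.4, -0.9, 11.5]
width: 0.4
finger_force: 5.6
time_s: 6.85
tcp_pos: [540.7, 295.2, 118.7]
eef_rot: [0.299, 0.954, 0.0, 0.001]
ft_force: [-6.5, -2.0, 21.0]
width: 1.1
finger_force: 10.9
```

```bash
python3 -m handwheel '0 0 0 -20 0; 0 0 0 -25 0; 0 -13 -22 0 0; 0 -13 -22 0 0; 0 0 0 0 0'
python3 - <<'E'
from h import *
np.set_printoptions(precision=1,suppress=True)
c=cam('wrist');save(c,'w3')
s=telemetry.get_state();Rm=R.from_quat(s['eef_rot']).as_matrix();t=np.array(s['tcp_pos']);print(t,s['ft_force'])
for q,z in(('stop_top',97),('wing_near',84.3),('wing_far',84.3)):
    for a in models.place_of('wrist',q)[:1]:
        o,v=ray(c,a['pixel']);p=o+v*(z-o[2])/v[2];print(q,np.round(a['pixel']),round(a['p'],2),p,'tool',Rm.T@(p-t))
E
```

```text
time_s: 7.48
tcp_pos: [535.6, 242.7, 160.2]
eef_rot: [0.3, 0.954, -0.001, -0.001]
ft_force: [0.5, 1.0, 0.7]
width: 0.2
finger_force: 0.0
[535.9 243.5 160.4] [-0.4 -0.1  0.4]
stop_top [368. 201.] 0.83 [543.7 293.4  97. ] tool [22.  45.5 63.4]
wing_near [303. 193.] 0.62 [522.9 265.4  84.3] tool [23.  10.6 76.1]
wing_far [430. 190.] 0.69 [563.3 326.7  84.3] tool [25.  84.  76.1]
```

View pics/w3.png

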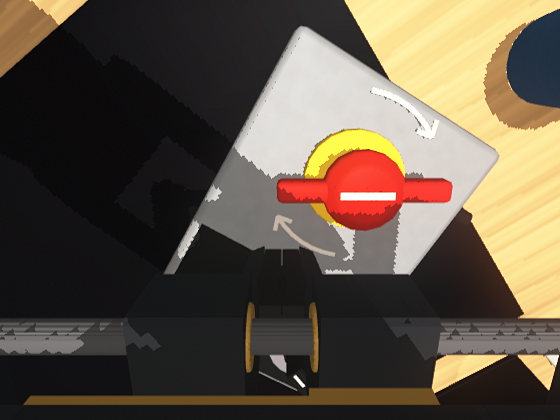

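The button is latched: the wing spacing fits the lower height. The near wing runs from (278,190) to (325,190), and the finger (280,250) stands on its lower side. Lowering beside it now.

```bash
python3 -m handwheel '0 0 0 25 0; 0 0 0 25 0; 0 0 0 12 0; 0 0 0 0 0'; python3 -m handwheel '0 4 0 0 0; 0 4 0 0 0; 0 0 0 0 0'
```

```text
time_s: 8.18
tcp_pos: [535.6, 244.2, 97.8]
eef_rot: [0.299, 0.954, -0.0, -0.001]
ft_force: [0.3, -0.4, -0.1]
width: 0.8
finger_force: 0.0
time_s: 8.55
tcp_pos: [529.9, 248.8, 99.5]
eef_rot: [0.299, 0.954, 0.0, 0.001]
ft_force: [0.6, -0.5, 0.5]
width: 0.4
finger_force: 0.3
```

```bash
python3 -m handwheel '0 4.8 -1.3 0 6; 0 4.8 -1.3 0 6; 0 4.8 -1.3 0 6; 0 0 0 0 0'; python3 -m handwheel '0 4.8 -1.3 0 6; 0 4.8 -1.3 0 6; 0 0 0 0 0'
```

```text
time_s: 9.05
tcp_pos: [516.6, 255.1, 99.3]
eef_rot: [0.444, 0.896, 0.0, 0.0]
ft_force: [0.4, -1.2, 1.3]
width: 0.6
finger_force: 0.5
time_s: 9.43
tcp_pos: [509.1, 261.4, 99.1]
eef_rot: [0.534, 0.845, 0.0, 0.0]
ft_force: [1.1, -1.8, 1.4]
width: 0.6
finger_force: 0.8
```

```bash
python3 -m handwheel '0 4.8 -1.3 0 6; 0 4.8 -1.3 0 6; 0 4.8 -1.3 0 6; 0 0 0 0 0'
python3 - <<'E'
from h import *
np.set_printoptions(precision=1,suppress=True)
c=cam('wrist');save(c,'w4')
s=telemetry.get_state();print(s['tcp_pos'],s['ft_force'])
E
```

```text
time_s: 9.93
tcp_pos: [500.5, 273.6, 98.8]
eef_rot: [0.66, 0.752, -0.0, 0.0]
ft_force: [0.6, -2.4, 1.0]
width: 0.1
finger_force: 1.0
[500.5 273.5  98.8] [ 0.6 -2.2  2.1]
```

View pics/w4.png

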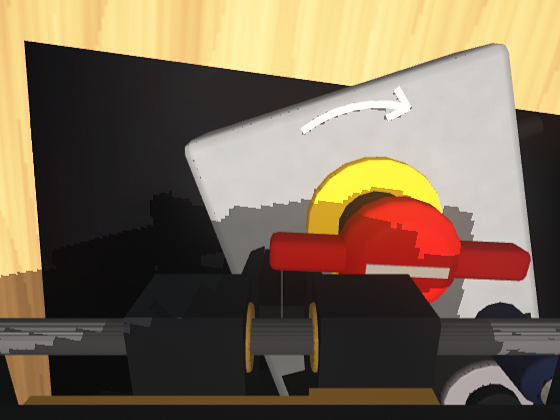

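The head is out again, with the black shaft showing above the yellow disc at (370,210) and the wing twisted about 0.8 rad. Backing off along the arc so it turns back by itself, then clearing.

```bash
python3 -m handwheel '0 -6 1 0 -6; 0 -6 1 0 -6; 0 -6 1 0 -6; 0 -6 1 0 -6; 0 -6 1 0 -6; 0 -6 1 0 -6; 0 -6 1 0 -6; 0 -6 1 0 -6; 0 -6 0 0 0; 0 0 0 0 0' && python3 -m handwheel '0 0 0 -30 0; 0 0 0 -45 0; 0 0 0 -50 0; 0 0 0 -50 0; 0 0 0 0 0; 0 0 0 0 0'
python3 - <<'E'
from h import *
np.set_printoptions(precision=1,suppress=True)
cs={n:cam(n) for n in('scene','wrist')}
a,b=cs['wrist'][0]['pixels'],cs['scene'][0]['pixels'][180:340,200:460]
cv2.imwrite('pics/end.png',np.hstack([cv2.resize(a,(400,300)),cv2.resize(b,(400,300))])[:,:,::-1])
print(telemetry.get_state()['tcp_pos'])
for q,z in(('stop_top',106),('wing_near',93.3),('wing_far',93.3)):
    p=models.place_of('wrist',q)
    for x in p[:1]:
        o,v=ray(cs['wrist'],x['pixel']);print(q,round(x['p'],2),o+v*(z-o[2])/v[2])
E
```

```text
time_s: 11.22
tcp_pos: [534.5, 232.7, 98.6]
eef_rot: [0.299, 0.954, 0.0, -0.0]
ft_force: [0.5, 0.1, -0.9]
width: 0.6
finger_force: 0.0
time_s: 11.98
tcp_pos: [533.6, 232.9, 273.0]
eef_rot: [0.299, 0.954, -0.0, -0.0]
ft_force: [0.0, -0.2, -1.3]
width: 0.2
finger_force: 0.0
[533.1 232.7 271.7]
stop_top 0.66 [543.5 292.5 106. ]
wing_near 0.91 [522.7 267.   93.3]
wing_far 0.83 [564.2 325.   93.3]
```

View pics/end.png

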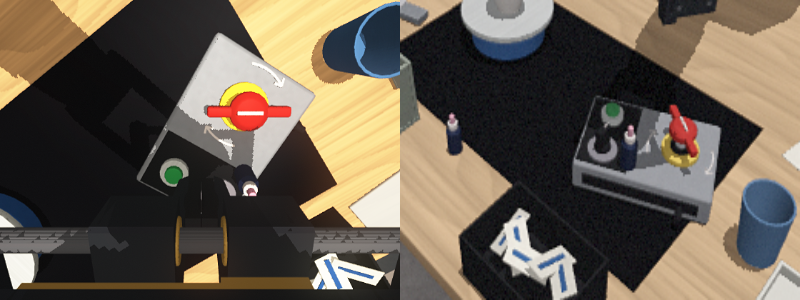

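The button is out with its wings back at rest (206–291,110). The bottle still stands and the arm is clear.

```bash
python3 -c "from bench import robot;print(robot.finish_job())"
```

```text
the job is handed in; nothing more can be done
None
```

The emergency stop was pressed to its stop and latched, then twisted clockwise until it sprang out; it turned back by itself, the arm is clear, and the job is handed in (result not shown).

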